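# Set the length stop on a crosscut fence and bring the board up to it

### The job

Set up the next cut on the crosscut fence: push the blue length stop along its rail until its spring plunger drops into the notch marked by the red clip. Then push the board back flat against the fence and along it until its end rests against the stop, leaving the stop clicked in at the red clip. Only push with the fingertips: do not grip or lift the board or pull up the plunger, and leave the other things on the bench where they are.

Things in the scene. Friction and masses are not known exactly. Their poses are not given: they have to be found in the camera images.
- fence: crosscut fence, fixed to the bench, place and yaw vary. Frame: +y along the fence (robot's left), +x towards the fence, z up from the bench. Plywood base board x -115..85, y -280..300, top at z = 15 mm, bare but for the board and a pencil. Hardwood fence on its far side: flat front face at x = 45 mm, 35 mm thick, top at z = 65 mm, 3 mm saw kerf at y = 60 mm.
- rail (a point): point on top of the steel index rail that stands on the fence, midway between its two notches (fence x = 56, y = -85, z = 81 mm); axes as the fence's. Rail 20 mm wide, y -260..25 mm, with two V notches across its top, 6.8 mm deep and 16 mm wide, at fence y = -115 and -55 mm; black end stops.
- stop (a joint): place of the blue stop along the rail (m), grows to fence +y, range -0.025..0.19: its index line is at fence y = value - 0.200, the notches at 0.085 and 0.145. Starts at -0.015..0.030. Drags with 3 to 5 N; at a notch it jumps about 5 mm ahead and the force vanishes; then 8 to 15 N over 8 mm pushes it on out to +y, 16 to 24 N out to -y. Let go on a notch's slope it slides back in.
- stop_index (a point): white index line on top of the stop's blue saddle, middle of the saddle along the rail, at fence x = 69.5, z = 102.5 mm. The saddle straddles the rail: 34 (x) x 50 (y) mm, its top at z = 102.5 mm.
- stop_face (a point): centre of the stop's +y face, which the board meets: an aluminium plate hanging in front of the fence, fence x -45..44, z 18..68 mm, 12 mm thick (towards -y); point at fence x = 3, z = 34.5 mm, 25 mm to +y of the index line; axes as the fence's. A neck (x 23..44, z up to 102 mm) joins it to the saddle; in front of the neck (x < 20) its -y side is free to push on.
- plunger (a joint): drop of the spring plunger in the saddle (m): about 0.001 when its tip rides on top of the rail, 0.006 when it has dropped home into a notch, below -0.002 only if pulled up.
- plunger_top (a point): top of the brass knob (17 mm across, over the saddle's middle) on the spring plunger; 117 mm above the bench while the plunger rides on the rail, 111.5 mm when it has dropped into a notch.
- red_clip: red clip, 14 mm wide, hooked over the back of the fence (standing up to z = 97 mm) at the notch to be used; origin at fence x = 75.5, z = 65 mm and at the fence y of that notch; axes as the fence's. The index line points at it when the stop sits in that notch. Which of the two notches it marks changes from run to run.
- white_clip: white clip like the red one, at the other notch (not to be used today).
- board: loose softwood board 64 (x) x 210 (y) x 38 mm (z), 0.17 to 0.35 kg; origin at the centre of its underside, y along its length. Starts on the base board at the left (+y), 5 to 35 mm off the fence, up to 0.1 rad askew, right end clear of both notches. Flat on the fence its origin is at fence x = 13 mm; touching the stop, 105 mm to +y of stop_face.
- tape_measure: yellow pocket tape measure, a bystander: leave it alone
- screwdriver_stub: stubby black screwdriver, a bystander: leave it alone
- block_plane: block plane, a bystander: leave it alone
- offcut_c: short square offcut, a bystander: leave it alone
- green_pencil: green pencil on the base board, a bystander: leave it alone

How it is judged:
By the outcome, as a careful person would: the job done as asked, in the order asked, and still so for the second after the job is handed in, with the robot touching nothing.
It also fails if it takes over 67 s, if anything falls off the work surface, if the arm or the gripper's body presses on something with over 40 N, if the wrist force passes 120 N, or if a joint passes its speed limit or range.

### The arm

A 6-joint arm with a two-finger parallel gripper is mounted at the origin on a cart in front of the work surface, level with it; the furniture and walls round the work are solid. World frame = base frame: x ahead of the robot, y to its left, z up, the work surface at z = 0. Lengths are in mm, angles in rad, forces in N, time in s.
With the tool pointing down it reaches from about 325 to 900 mm from the base axis. Payload 6.1 kg.
Tool frame: the origin (TCP) lies midway between the tips of the shut fingers; the grasp point (between the pads) lies 19 mm behind it; z points along the fingers, y is the line along which they close (so a half turn about z gives the same grasp; the last joint's range is limited). The gripper opens to 85 mm and grips with 20 to 120 N. Pads are 22 mm wide; open, the fingers measure 114 mm over their backs; the gripper's body (76 mm by 85 mm) begins 54 mm behind the grasp point. The pads swing forward as they close: fully open they stand 13 mm farther back than shut.
Start: joints at [0.993, 0.22, 1.526, -0, 1.395, -0.126], TCP at [272.863, 562.282, 231.3] pointing down, gripper open.
Joint ranges: [-2.98, 2.98], [-0.91, 2.08], [0.09, 2.57], [-1.24, 4.39], [0.2, 2.65], [-2.68, 2.68]. Speed limits (rad/s): [2.57, 2.57, 3.01, 3.14, 3.14, 3.14].

### API

Orientations are given as a 3x3 rotation matrix whose columns are the frame's x, y, z axes.
In Python, from station import env gives the robot as it stands.
- The arm moves only by the tool play_rows, never from a script. Its argument "targets" is a list of rows, each an object of numbers: "rx", "ry", "rz": the turn, a rotation vector about the tool's x, y, z in rad; "tx", "ty", "tz": the shift along the tool's x, y, z in cm; "hand": the opening, from -1 (shut) to 1 (fully open). In form: [{"rx": .., "ry": .., "rz": .., "tx": .., "ty": .., "tz": .., "hand": ..}, ...]. A call has 1 to 20 rows; each row shifts and turns the commanded pose from where the row before left it, along the tool's axes as they then stand; what a row does not reach is not made up. A row lasts 1/12 s, in which the tool goes at most 41.7 mm and 7.16 degrees, less where a joint would pass 70% of its speed; a pose out of reach is approached as far as the arm can. A call is refused whole if a number of a shift passes 4.17 or a number of a turn 0.125, either way. A call with a gripper value outside its range is refused whole. The fingers move at their own pace and stop on an object; the grip force is fixed at half the most. Time passes only in rows, so rows that do not move let the fingers close. It gives the time, the measured TCP pose, the force, the opening and the grip force at its end, in the units of the state.
- env.observe(): the state, without advancing time (a new reading comes with each control period).
- env.camera(name): name is "side" or "top" or "wrist"; returns a dict with "img" (420x560x3 uint8, red, green, blue), "intrinsics" (3x3 intrinsics, pixels), "distortion" ([k1, k2, p1, p2, k3] as OpenCV has them; the pictures are not rectified), "T" (4x4, takes a point from camera to world coordinates). Camera axes: x right, y down, z forward; pixel columns grow to the right and rows downward; lengths in mm; the calibration is good to about 2 mm. A picture is of the moment at which its call begins. There is no depth.
- env.close_job(): hands the job in; it is judged then, once.
The state is a dict: "t": time; "qpos": joint angles; "qd": joint speeds; "joint_torque": joint torques, N m; "tool_pos": TCP position; "eef_rot": TCP orientation; "ft_force": force on the tool from outside, world axes, zero at the start; "moment": the same for the moment, N m; "opening": finger opening in mm; "grasp_force": force on a finger pad.
Only numpy, scipy, OpenCV 4.12 (cv2) and the standard library are available. Lean on these libraries where they do the work, as an engineer would, in place of code of your own. Each camera call takes 0.05 s, during which the arm holds its last target. There are 200 camera calls.

## Working session

There is one attempt and no reset: what is moved stays moved. The work goes in short steps, Python scripts to look and compute and a tool call to move; the robot and the scene stay as the last step left them, time stands still between calls to the robot, and variables do not carry over. Pictures are saved under pics/ and viewed, at most 10 in all, crops included, and the job is handed in when it is done.

Besides the shell and the picture viewer there is one more tool, called after ">>>" as name([rows], argument=value, ...), one row to a line, values as JSON. play_rows: Moves the arm, as the interface text tells. Its arguments: {"type":"object","properties":{"targets":{"type":"array","items":{"type":"object","properties":{"rx":{"type":"number"},"ry":{"type":"number"},"rz":{"type":"number"},"tx":{"type":"number"},"ty":{"type":"number"},"tz":{"type":"number"},"hand":{"type":"number"}}}}},"required":["targets"]}

```bash
mkdir -p pics; cat > h.py <<'E'
import numpy as np, cv2
from station import env
def snap(n,f):
    c=env.camera(n); cv2.imwrite(f'pics/{f}.png',c['img'][:,:,::-1]); np.savez(f'{f}.npz',**{k:np.array(v) for k,v in c.items()}); return c
def load(f): return dict(np.load(f'{f}.npz'))
def ray(c,uv):
    p=cv2.undistortPoints(np.array([[uv]],float),np.array(c['intrinsics'],float),np.array(c['distortion'],float))[0,0]
    T=np.array(c['T']); d=T[:3,:3]@[p[0],p[1],1]; return T[:3,3],d
def onz(c,uv,z):
    o,d=ray(c,uv); return o+d*(z-o[2])/d[2]
def proj(c,P):
    T=np.linalg.inv(np.array(c['T'])); r=cv2.Rodrigues(T[:3,:3])[0]
    return cv2.projectPoints(np.array(P,float).reshape(-1,1,3),r,T[:3,3],np.array(c['intrinsics'],float),np.array(c['distortion'],float))[0][:,0]
E
python3 - <<'E'
from h import *
a=snap('top','top0');b=snap('side','side0')
s=env.observe();print(s['t'],s['tool_pos'],s['eef_rot'])
for c in (a,b):print(np.round(c['T'],2))
E
```

```text
0.1 [272.55962532 561.8278196  230.29557816] [[-8.99680617e-01  4.36547602e-01 -9.88935538e-04]
 [ 4.36548651e-01  8.99679459e-01 -1.46498622e-03]
 [ 2.50188766e-04 -1.74973819e-03 -9.99998438e-01]]
[[-3.00000e-02 -9.90000e-01  1.60000e-01  2.29460e+02]
 [-1.00000e+00  3.00000e-02 -0.00000e+00 -3.10200e+01]
 [ 0.00000e+00 -1.60000e-01 -9.90000e-01  1.71049e+03]
 [ 0.00000e+00  0.00000e+00  0.00000e+00  1.00000e+00]]
[[ 8.3000e-01 -3.3000e-01  4.5000e-01 -9.5630e+01]
 [-5.6000e-01 -5.1000e-01  6.6000e-01 -8.9548e+02]
 [ 2.0000e-02 -8.0000e-01 -6.0000e-01  8.8045e+02]
 [ 0.0000e+00  0.0000e+00  0.0000e+00  1.0000e+00]]
```

View pics/top0.png

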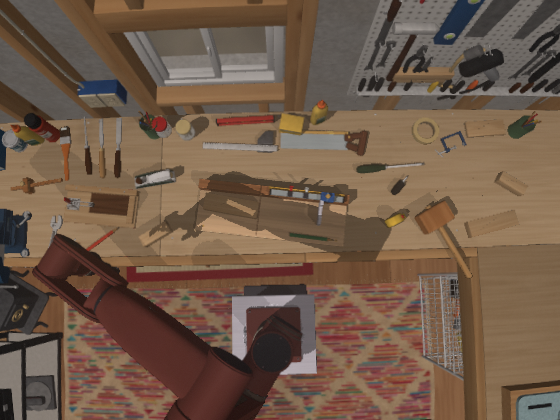

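View pics/side0.png

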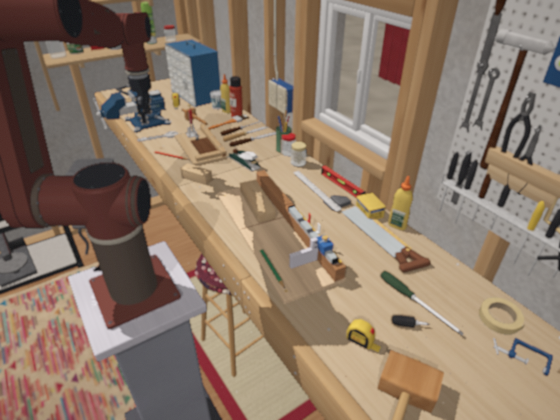

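The top view shows the fence from (200,185) to (355,200), the blue stop at about (327,197), and clips at about (285,190). I'll enlarge both views.

```bash
python3 - <<'E'
from h import *
a=load('top0');b=load('side0')
A=cv2.resize(a['img'][165:255,185:365],None,fx=4.4,fy=4.4,interpolation=cv2.INTER_CUBIC)
B=cv2.resize(b['img'][160:290,225:365],None,fx=4.4,fy=4.4,interpolation=cv2.INTER_CUBIC)
cv2.imwrite('pics/a1.png',A[:,:,::-1]);cv2.imwrite('pics/b1.png',B[:,:,::-1])
for uv,z in (((200,183),65),((354,193),65),((327,197),102)):print(onz(a,uv,z))
E
```

```text
[580.83190976 267.45376694  65.        ]
[ 526.73943757 -322.13506504   65.        ]
[ 507.40124266 -213.57393627  102.        ]
```

View pics/a1.png

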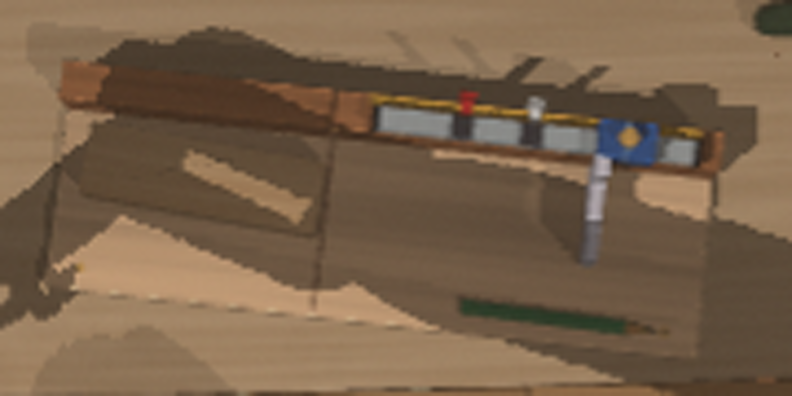

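View pics/b1.png

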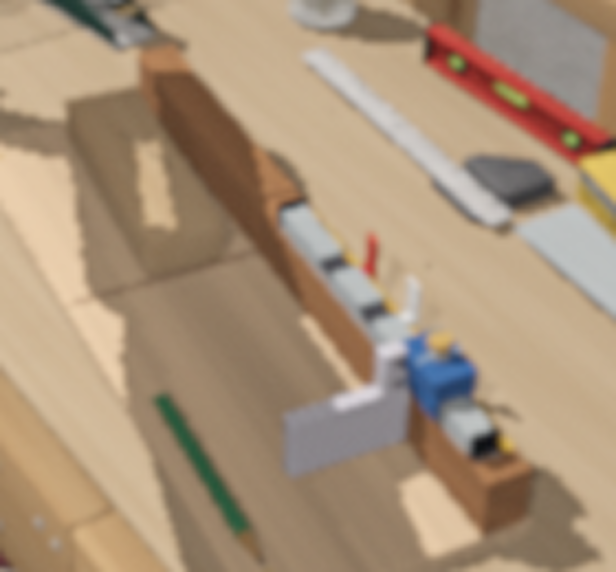

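Red clip is at the far (+y) notch, so value 0.145: the stop has to go through the white notch first. Board lies at the left, near the fence. I'll now compute the fence pose.

```bash
cat >> h.py <<'E'
def fit(F,W):
    F=np.array(F,float);W=np.array(W)[:,:2];f=F-F.mean(0);w=W-W.mean(0)
    th=np.arctan2((f[:,0]*w[:,1]-f[:,1]*w[:,0]).sum(),(f*w).sum())
    R=np.array([[np.cos(th),-np.sin(th)],[np.sin(th),np.cos(th)]]);t=W.mean(0)-R@F.mean(0)
    return th,R,t,F@R.T+t-W
E
python3 - <<'E'
from h import *
a=load('top0');b=load('side0')
A=lambda u,v,z:onz(a,(185+u/4.4-.4,165+v/4.4-.4),z)
L=[((45,300),(63,103),65),((80,300),(63,62),65),((80,-280),(722,133),65),((45,-280),(716,175),65),((-115,-280),(695,356),15),((-115,300),(45,290),15),((45,60),(334,133),65)]
W=[A(*p,z) for f,p,z in L]
th,R,t,r=fit([l[0] for l in L],W);print(th,t,np.round(r,1))
toF=lambda P:np.round(R.T@(P[:2]-t),1)
print('red',toF(A(468,95,97)),'white',toF(A(536,100,97)),'knob',toF(A(629,137,117)))
print('plate',toF(A(585,262,68)),toF(A(602,262,68)))
for p in ((100,118),(78,190),(308,237),(330,150)):print('board',toF(A(*p,53)))
Bp=lambda u,v,z:onz(b,(225+u/4.4-.4,160+v/4.4-.4),z)
for p in ((67,103),(152,276),(240,248)):print('boardside',toF(Bp(*p,53)))
print('redside',toF(Bp(372,236,97)),'plate',toF(Bp(285,412,68)),'knob',toF(Bp(443,340,117)))
E
```

```text
-0.13265422652997683 [477.82665025 -15.27008515] [[ 0.8  4.6]
 [-1.1 -0.2]
 [-0.1 -2.1]
 [ 2.  -4.5]
 [-3.8 -1.7]
 [ 0.4  1.1]
 [ 1.8  2.8]]
red [ 82.9 -54.8] white [  84.9 -112.9] knob [  57.7 -192.9]
plate [ -45.4 -169.6] [ -43.8 -184.1]
board [ 37.1 263.5]
board [-28.2 274.1]
board [-47.5  69.7]
board [30.4 59.5]
boardside [-28.4 268.3]
boardside [-56.6  22.2]
boardside [16.9 25.3]
redside [ 84.4 -54.2] plate [ -41.6 -166.3] knob [  58.2 -196. ]
```

Everything agrees with the known sizes: yaw −0.133, red at y=−55, stop value about 0.006. Next I'll align the tool with the fence (tool x = −fence x, tool y = fence y) and travel to the stop's −y side.

>>> play_rows([
  {"rz": -0.107, "hand": -1},
  {"rz": -0.106, "hand": -1},
  {"rz": -0.106, "hand": -1},
])

```text
invalid input at $.targets[0]: expected keys rx, ry, rz, tx, ty, tz, hand
```

>>> play_rows([
  {"tx": -1.3, "ty": -3.7, "tz": 0.2, "hand": -1},
  {"tx": -1.3, "ty": -3.7, "tz": 0.2, "hand": -1},
  {"tx": -1.3, "ty": -3.7, "tz": 0.2, "hand": -1},
  {"tx": -1.3, "ty": -3.7, "tz": 0.2, "hand": -1},
  {"tx": -1.3, "ty": -3.7, "tz": 0.2, "hand": -1},
  {"tx": -1.3, "ty": -3.7, "tz": 0.2, "hand": -1},
  {"tx": -1.3, "ty": -3.7, "tz": 0.2, "hand": -1},
  {"tx": -1.3, "ty": -3.7, "tz": 0.2, "hand": -1},
  {"tx": -1.3, "ty": -3.7, "tz": 0.2, "hand": -1},
  {"tx": -1.3, "ty": -3.7, "tz": 0.2, "hand": -1},
  {"tx": -1.3, "ty": -3.7, "tz": 0.2, "hand": -1},
  {"tx": -1.3, "ty": -3.7, "tz": 0.2, "hand": -1},
  {"tx": -1.3, "ty": -3.7, "tz": 0.2, "hand": -1},
  {"tx": -1.3, "ty": -3.7, "tz": 0.2, "hand": -1},
  {"tx": -1.3, "ty": -3.7, "tz": 0.2, "hand": -1},
  {"tx": -1.3, "ty": -3.7, "tz": 0.2, "hand": -1},
  {"tx": -1.3, "ty": -3.7, "tz": 0.2, "hand": -1},
  {"tx": -1.3, "ty": -3.7, "tz": 0.2, "hand": -1},
  {"tx": -1.3, "ty": -3.7, "tz": 0.2, "hand": -1},
  {"hand": -1},
])

```text
invalid input at $.targets[0]: expected keys rx, ry, rz, tx, ty, tz, hand
```

```bash
cat >> h.py <<'E'
TH=-0.1327;R=np.array([[np.cos(TH),-np.sin(TH)],[np.sin(TH),np.cos(TH)]]);T0=np.array([477.8,-15.3])
toF=lambda P:R.T@(np.array(P)[:2]-T0)
def st():
    s=env.observe();E=np.array(s['eef_rot']);f=np.array(s['ft_force'])
    print('t',round(s['t'],2),'F',np.round(toF(s['tool_pos']),1),'z',round(s['tool_pos'][2],1),'ty ang',round(np.arctan2(*E[::-1][1:,1] if 0 else (E[1,1],E[0,1])),3),'force fence',np.round(R.T@f[:2],1),round(f[2],1),'open',round(s['opening'],1),'q',np.round(s['qpos'],2))
E
python3 - <<'E'
from h import *
st();c=snap('wrist','w1')
E
```

```text
t 0.1 F [-279.8  544.9] z 230.3 ty ang 1.119 force fence [0.3 0.6] 0.7 open 85.7 q [ 0.99  0.22  1.53  0.    1.39 -0.13]
```

View pics/w1.png

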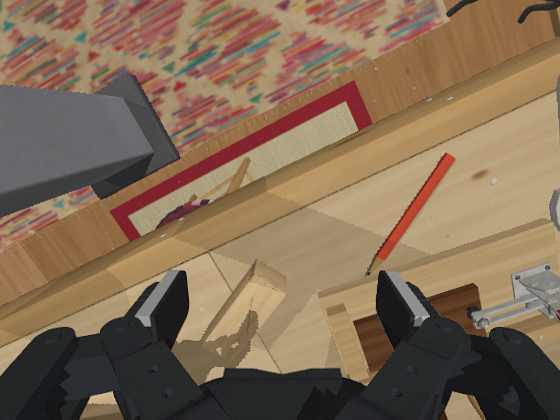

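The moves were refused because every key is required, so this view is still from the start pose (offcut and tool tray below). Re-sending with full rows.

>>> play_rows([
  {"rx": 0, "ry": 0, "rz": -0.107, "tx": 0, "ty": 0, "tz": 0, "hand": -1},
  {"rx": 0, "ry": 0, "rz": -0.106, "tx": 0, "ty": 0, "tz": 0, "hand": -1},
  {"rx": 0, "ry": 0, "rz": -0.106, "tx": 0, "ty": 0, "tz": 0, "hand": -1},
])

```text
t: 0.4
tool_pos: [272.7, 562.1, 230.8]
eef_rot: [[-0.992, 0.127, -0.0], [0.127, 0.992, -0.001], [0.0, -0.001, -1.0]]
ft_force: [1.2, -0.8, 0.8]
opening: 51.8
grasp_force: 0.0
```

>>> play_rows([
  {"rx": 0, "ry": 0, "rz": 0, "tx": -1.3, "ty": -3.7, "tz": 0.2, "hand": -1},
  {"rx": 0, "ry": 0, "rz": 0, "tx": -1.3, "ty": -3.7, "tz": 0.2, "hand": -1},
  {"rx": 0, "ry": 0, "rz": 0, "tx": -1.3, "ty": -3.7, "tz": 0.2, "hand": -1},
  {"rx": 0, "ry": 0, "rz": 0, "tx": -1.3, "ty": -3.7, "tz": 0.2, "hand": -1},
  {"rx": 0, "ry": 0, "rz": 0, "tx": -1.3, "ty": -3.7, "tz": 0.2, "hand": -1},
  {"rx": 0, "ry": 0, "rz": 0, "tx": -1.3, "ty": -3.7, "tz": 0.2, "hand": -1},
  {"rx": 0, "ry": 0, "rz": 0, "tx": -1.3, "ty": -3.7, "tz": 0.2, "hand": -1},
  {"rx": 0, "ry": 0, "rz": 0, "tx": -1.3, "ty": -3.7, "tz": 0.2, "hand": -1},
  {"rx": 0, "ry": 0, "rz": 0, "tx": -1.3, "ty": -3.7, "tz": 0.2, "hand": -1},
  {"rx": 0, "ry": 0, "rz": 0, "tx": -1.3, "ty": -3.7, "tz": 0.2, "hand": -1},
  {"rx": 0, "ry": 0, "rz": 0, "tx": -1.3, "ty": -3.7, "tz": 0.2, "hand": -1},
  {"rx": 0, "ry": 0, "rz": 0, "tx": -1.3, "ty": -3.7, "tz": 0.2, "hand": -1},
  {"rx": 0, "ry": 0, "rz": 0, "tx": -1.3, "ty": -3.7, "tz": 0.2, "hand": -1},
  {"rx": 0, "ry": 0, "rz": 0, "tx": -1.3, "ty": -3.7, "tz": 0.2, "hand": -1},
  {"rx": 0, "ry": 0, "rz": 0, "tx": -1.3, "ty": -3.7, "tz": 0.2, "hand": -1},
  {"rx": 0, "ry": 0, "rz": 0, "tx": -1.3, "ty": -3.7, "tz": 0.2, "hand": -1},
  {"rx": 0, "ry": 0, "rz": 0, "tx": -1.3, "ty": -3.7, "tz": 0.2, "hand": -1},
  {"rx": 0, "ry": 0, "rz": 0, "tx": -1.3, "ty": -3.7, "tz": 0.2, "hand": -1},
  {"rx": 0, "ry": 0, "rz": 0, "tx": -1.3, "ty": -3.7, "tz": 0.2, "hand": -1},
  {"rx": 0, "ry": 0, "rz": 0, "tx": 0, "ty": 0, "tz": 0, "hand": -1},
])

```text
t: 2.07
tool_pos: [425.0, -173.1, 193.0]
eef_rot: [[-0.991, 0.137, 0.0], [0.137, 0.991, -0.003], [-0.0, -0.003, -1.0]]
ft_force: [-1.0, 1.2, 0.2]
opening: -0.1
grasp_force: 0.0
```

```bash
python3 - <<'E'
from h import *
st();c=snap('wrist','w2')
E
```

```text
t 2.07 F [ -31.5 -163.4] z 193.0 ty ang 1.433 force fence [-1.2  1.1] 0.2 open -0.1 q [-0.56 -0.16  1.99 -0.    1.31 -1.99]
```

View pics/w2.png

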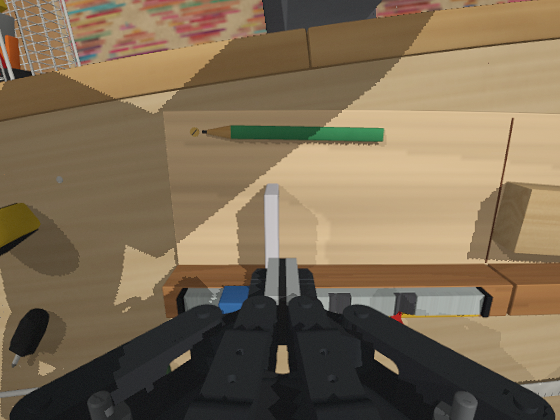

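The wrist view shows the plate's front end at about (266–279,186), the pencil at (190–383,133), the kerf at (513,118) and the base corner at (163,112).

```bash
python3 - <<'E'
from h import *
c=load('w2')
for n,p,z in (('base corner -115,-280',(163,112),15),('kerf -115,60',(513,118),15),('fence kerf 45,60',(488,265),65),('fence end 45,-280',(177,265),65),('plate',(265,186),68),('plate',(279,186),68),('pencil',(380,142),20),('boardR',(507,183),53),('boardR',(498,246),53)): print(n,np.round(toF(onz(c,p,z)),1))
E
```

```text
base corner -115,-280 [-111.5 -277.2]
kerf -115,60 [-105.6   61.5]
fence kerf 45,60 [26.7 28.5]
fence end 45,-280 [  24.4 -261.3]
plate [ -49.8 -178.2]
plate [ -49.8 -166.4]
pencil [-82.2 -69.9]
boardR [-48.8  39.9]
boardR [12.6 43.2]
```

>>> play_rows([
  {"rx": 0, "ry": 0, "rz": 0, "tx": -0.8, "ty": -2.4, "tz": 0, "hand": -1},
  {"rx": 0, "ry": 0, "rz": 0, "tx": -0.8, "ty": -2.4, "tz": 0, "hand": -1},
  {"rx": 0, "ry": 0, "rz": 0, "tx": 0, "ty": 0, "tz": 3, "hand": -1},
  {"rx": 0, "ry": 0, "rz": 0, "tx": 0, "ty": 0, "tz": 3, "hand": -1},
  {"rx": 0, "ry": 0, "rz": 0, "tx": 0, "ty": 0, "tz": 3, "hand": -1},
  {"rx": 0, "ry": 0, "rz": 0, "tx": 0, "ty": 0, "tz": 3, "hand": -1},
  {"rx": 0, "ry": 0, "rz": 0, "tx": 0, "ty": 0, "tz": 3, "hand": -1},
  {"rx": 0, "ry": 0, "rz": 0, "tx": 0, "ty": 0, "tz": 0, "hand": -1},
])

```text
t: 2.78
tool_pos: [429.7, -212.7, 37.5]
eef_rot: [[-0.991, 0.132, -0.009], [0.132, 0.991, 0.007], [0.01, 0.006, -1.0]]
ft_force: [-1.2, 1.9, -1.0]
opening: 0.1
grasp_force: 0.0
```

```bash
python3 -c "
from h import *
st()"
```

```text
t 2.78 F [ -21.6 -202.1] z 37.5 ty ang 1.439 force fence [-1.4  1.7] -1.0 open 0.1 q [-0.62  0.12  2.04  0.    0.99 -2.06]
```

>>> play_rows([
  {"rx": 0, "ry": 0, "rz": 0, "tx": 0, "ty": 0.5, "tz": -0.05, "hand": -1},
  {"rx": 0, "ry": 0, "rz": 0, "tx": 0, "ty": 0.5, "tz": -0.05, "hand": -1},
  {"rx": 0, "ry": 0, "rz": 0, "tx": 0, "ty": 0.5, "tz": -0.05, "hand": -1},
  {"rx": 0, "ry": 0, "rz": 0, "tx": 0, "ty": 0.5, "tz": -0.05, "hand": -1},
  {"rx": 0, "ry": 0, "rz": 0, "tx": 0, "ty": 0.5, "tz": 0, "hand": -1},
  {"rx": 0, "ry": 0, "rz": 0, "tx": 0, "ty": 0.5, "tz": 0, "hand": -1},
  {"rx": 0, "ry": 0, "rz": 0, "tx": 0, "ty": 0.5, "tz": 0, "hand": -1},
  {"rx": 0, "ry": 0, "rz": 0, "tx": 0, "ty": 0.5, "tz": 0, "hand": -1},
])

```text
t: 3.45
tool_pos: [440.8, -178.9, 47.6]
eef_rot: [[-0.991, 0.132, 0.003], [0.132, 0.991, -0.005], [-0.004, -0.004, -1.0]]
ft_force: [-0.6, -7.8, -5.3]
opening: -0.3
grasp_force: 3.9
```

>>> play_rows([
  {"rx": 0, "ry": 0, "rz": 0, "tx": 0, "ty": 0.5, "tz": 0, "hand": -1},
  {"rx": 0, "ry": 0, "rz": 0, "tx": 0, "ty": 0.5, "tz": 0, "hand": -1},
  {"rx": 0, "ry": 0, "rz": 0, "tx": 0, "ty": 0.5, "tz": 0, "hand": -1},
  {"rx": 0, "ry": 0, "rz": 0, "tx": 0, "ty": 0.5, "tz": 0, "hand": -1},
])

```text
t: 3.78
tool_pos: [443.5, -159.1, 47.6]
eef_rot: [[-0.991, 0.132, 0.004], [0.132, 0.991, -0.005], [-0.004, -0.004, -1.0]]
ft_force: [-0.5, -7.1, -5.3]
opening: -0.2
grasp_force: 3.9
```

```bash
python3 -c "
from h import *
st()"
```

```text
t 3.78 F [ -14.9 -147. ] z 47.6 ty ang 1.439 force fence [ 0.5 -7.1] -5.3 open -0.2 q [-0.51  0.07  2.07 -0.    0.99 -1.95]
```

>>> play_rows([
  {"rx": 0, "ry": 0, "rz": 0, "tx": 0, "ty": 0.5, "tz": 0, "hand": -1},
  {"rx": 0, "ry": 0, "rz": 0, "tx": 0, "ty": 0.5, "tz": 0, "hand": -1},
  {"rx": 0, "ry": 0, "rz": 0, "tx": 0, "ty": 0.5, "tz": 0, "hand": -1},
  {"rx": 0, "ry": 0, "rz": 0, "tx": 0, "ty": 0.5, "tz": 0, "hand": -1},
  {"rx": 0, "ry": 0, "rz": 0, "tx": 0, "ty": 0.3, "tz": 0, "hand": -1},
])

```text
t: 4.2
tool_pos: [446.7, -135.7, 47.6]
eef_rot: [[-0.991, 0.132, 0.004], [0.132, 0.991, -0.004], [-0.004, -0.003, -1.0]]
ft_force: [0.3, -3.9, -2.3]
opening: 0.2
grasp_force: 2.3
```

>>> play_rows([
  {"rx": 0, "ry": 0, "rz": 0, "tx": 0, "ty": 0.2, "tz": 0, "hand": -1},
  {"rx": 0, "ry": 0, "rz": 0, "tx": 0, "ty": 0.2, "tz": 0, "hand": -1},
])

```text
t: 4.37
tool_pos: [447.3, -131.1, 47.4]
eef_rot: [[-0.991, 0.132, 0.004], [0.132, 0.991, -0.002], [-0.004, -0.001, -1.0]]
ft_force: [0.5, -0.0, -0.7]
opening: 0.0
grasp_force: 0.0
```

>>> play_rows([
  {"rx": 0, "ry": 0, "rz": 0, "tx": 0, "ty": 0.2, "tz": 0, "hand": -1},
  {"rx": 0, "ry": 0, "rz": 0, "tx": 0, "ty": 0.2, "tz": 0, "hand": -1},
])

```text
t: 4.53
tool_pos: [446.8, -126.5, 46.2]
eef_rot: [[-0.991, 0.132, 0.001], [0.132, 0.991, -0.0], [-0.001, -0.0, -1.0]]
ft_force: [-0.7, -6.6, 3.8]
opening: 0.2
grasp_force: 3.5
```

```bash
python3 -c "
from h import *
st()"
```

```text
t 4.53 F [ -16.  -114.3] z 46.2 ty ang 1.438 force fence [ 0.1 -6.6] 3.8 open 0.2 q [-0.45  0.06  2.08  0.    0.99 -1.88]
```

Clicked through the white notch (force vanished, then returned). Next I push it out towards the red one.

>>> play_rows([
  {"rx": 0, "ry": 0, "rz": 0, "tx": 0, "ty": 0.25, "tz": 0, "hand": -1},
  {"rx": 0, "ry": 0, "rz": 0, "tx": 0, "ty": 0.25, "tz": 0, "hand": -1},
  {"rx": 0, "ry": 0, "rz": 0, "tx": 0, "ty": 0.25, "tz": 0, "hand": -1},
  {"rx": 0, "ry": 0, "rz": 0, "tx": 0, "ty": 0.25, "tz": 0, "hand": -1},
  {"rx": 0, "ry": 0, "rz": 0, "tx": 0, "ty": 0.25, "tz": 0, "hand": -1},
  {"rx": 0, "ry": 0, "rz": 0, "tx": 0, "ty": 0.25, "tz": 0, "hand": -1},
  {"rx": 0, "ry": 0, "rz": 0, "tx": 0, "ty": 0.25, "tz": 0, "hand": -1},
])

```text
t: 5.12
tool_pos: [449.0, -110.6, 46.3]
eef_rot: [[-0.991, 0.132, 0.001], [0.132, 0.991, -0.002], [-0.001, -0.002, -1.0]]
ft_force: [-2.5, -5.2, 3.4]
opening: 0.2
grasp_force: 3.0
```

>>> play_rows([
  {"rx": 0, "ry": 0, "rz": 0, "tx": 0, "ty": 0.3, "tz": 0, "hand": -1},
  {"rx": 0, "ry": 0, "rz": 0, "tx": 0, "ty": 0.3, "tz": 0, "hand": -1},
  {"rx": 0, "ry": 0, "rz": 0, "tx": 0, "ty": 0.3, "tz": 0, "hand": -1},
  {"rx": 0, "ry": 0, "rz": 0, "tx": 0, "ty": 0.3, "tz": 0, "hand": -1},
  {"rx": 0, "ry": 0, "rz": 0, "tx": 0, "ty": 0.3, "tz": 0, "hand": -1},
  {"rx": 0, "ry": 0, "rz": 0, "tx": 0, "ty": 0.3, "tz": 0, "hand": -1},
])

```text
t: 5.62
tool_pos: [451.4, -92.5, 46.2]
eef_rot: [[-0.991, 0.132, 0.001], [0.132, 0.991, -0.002], [-0.001, -0.002, -1.0]]
ft_force: [-1.6, -6.0, 4.1]
opening: 0.1
grasp_force: 3.1
```

```bash
python3 -c "
from h import *
st()"
```

```text
t 5.62 F [-15.9 -80. ] z 46.2 ty ang 1.438 force fence [-0.8 -6.1] 4.1 open 0.1 q [-0.37  0.05  2.09 -0.    0.99 -1.81]
```

>>> play_rows([
  {"rx": 0, "ry": 0, "rz": 0, "tx": 0, "ty": 0.3, "tz": 0, "hand": -1},
  {"rx": 0, "ry": 0, "rz": 0, "tx": 0, "ty": 0.3, "tz": 0, "hand": -1},
  {"rx": 0, "ry": 0, "rz": 0, "tx": 0, "ty": 0.3, "tz": 0, "hand": -1},
  {"rx": 0, "ry": 0, "rz": 0, "tx": 0, "ty": 0.3, "tz": 0, "hand": -1},
  {"rx": 0, "ry": 0, "rz": 0, "tx": 0, "ty": 0.2, "tz": 0, "hand": -1},
])

```text
t: 6.03
tool_pos: [453.4, -78.4, 46.2]
eef_rot: [[-0.991, 0.132, 0.001], [0.132, 0.991, -0.002], [-0.001, -0.002, -1.0]]
ft_force: [-1.6, -4.9, 3.6]
opening: 0.3
grasp_force: 2.6
```

>>> play_rows([
  {"rx": 0, "ry": 0, "rz": 0, "tx": 0, "ty": 0.15, "tz": 0, "hand": -1},
  {"rx": 0, "ry": 0, "rz": 0, "tx": 0, "ty": 0, "tz": 0, "hand": -1},
])

```text
t: 6.2
tool_pos: [453.5, -76.2, 45.9]
eef_rot: [[-0.991, 0.132, 0.001], [0.132, 0.991, -0.0], [-0.001, -0.0, -1.0]]
ft_force: [0.7, -1.9, 0.9]
opening: -0.4
grasp_force: 1.2
```

>>> play_rows([
  {"rx": 0, "ry": 0, "rz": 0, "tx": 0, "ty": 0.15, "tz": 0, "hand": -1},
  {"rx": 0, "ry": 0, "rz": 0, "tx": 0, "ty": 0, "tz": 0, "hand": -1},
])

```text
t: 6.37
tool_pos: [453.4, -74.5, 45.4]
eef_rot: [[-0.991, 0.133, 0.001], [0.133, 0.991, 0.0], [-0.001, 0.0, -1.0]]
ft_force: [1.6, -2.0, 1.3]
opening: -0.3
grasp_force: 0.9
```

>>> play_rows([
  {"rx": 0, "ry": 0, "rz": 0, "tx": 0, "ty": 0.15, "tz": 0, "hand": -1},
  {"rx": 0, "ry": 0, "rz": 0, "tx": 0, "ty": 0, "tz": 0, "hand": -1},
])

```text
t: 6.53
tool_pos: [453.2, -72.9, 45.2]
eef_rot: [[-0.991, 0.132, -0.0], [0.132, 0.991, 0.0], [0.0, 0.0, -1.0]]
ft_force: [0.5, -2.1, 1.8]
opening: -0.5
grasp_force: 0.9
```

```bash
python3 -c "
from h import *
st()"
```

```text
t 6.53 F [-16.8 -60.3] z 45.2 ty ang 1.438 force fence [ 0.7 -2.1] 1.8 open -0.5 q [-0.33  0.05  2.09  0.    0.99 -1.77]
```

>>> play_rows([
  {"rx": 0, "ry": 0, "rz": 0, "tx": 0, "ty": 0.15, "tz": 0, "hand": -1},
  {"rx": 0, "ry": 0, "rz": 0, "tx": 0, "ty": 0, "tz": 0, "hand": -1},
])

```text
t: 6.7
tool_pos: [452.9, -71.0, 44.8]
eef_rot: [[-0.991, 0.133, -0.001], [0.133, 0.991, 0.001], [0.001, 0.001, -1.0]]
ft_force: [0.1, 0.3, 0.1]
opening: -0.2
grasp_force: 0.0
```

```bash
python3 -c "
from h import *
st();c=snap('side','s2');a=c['img']
B=cv2.resize(a[200:290,265:365],None,fx=6,fy=6,interpolation=cv2.INTER_CUBIC);cv2.imwrite('pics/s2c.png',B[:,:,::-1])"
```

```text
t 6.7 F [-17.3 -58.5] z 44.8 ty ang 1.438 force fence [0.1 0.3] 0.1 open -0.2 q [-0.33  0.05  2.1   0.    0.99 -1.77]
```

View pics/s2c.png

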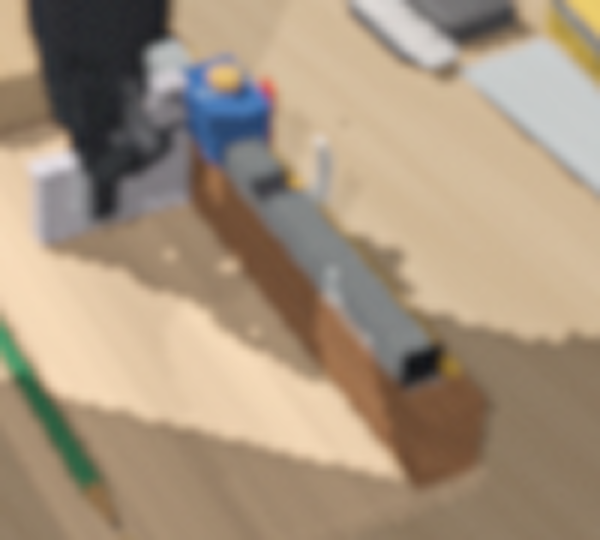

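Force vanished at −58.5, as expected, and the saddle (crop 229,100) now sits at the red clip. I'll retreat, lift and look at the board.

>>> play_rows([
  {"rx": 0, "ry": 0, "rz": 0, "tx": 0, "ty": -1.5, "tz": 0, "hand": -1},
  {"rx": 0, "ry": 0, "rz": 0, "tx": 0, "ty": -0.5, "tz": -3, "hand": -1},
  {"rx": 0, "ry": 0, "rz": 0, "tx": 0, "ty": 0, "tz": -4, "hand": -1},
  {"rx": 0, "ry": 0, "rz": 0, "tx": 0, "ty": 0, "tz": -4, "hand": -1},
  {"rx": 0, "ry": 0, "rz": 0, "tx": 0, "ty": 0, "tz": -4, "hand": -1},
  {"rx": 0, "ry": 0, "rz": 0, "tx": 0.5, "ty": 4, "tz": 0, "hand": -1},
  {"rx": 0, "ry": 0, "rz": 0, "tx": 0.5, "ty": 4, "tz": 0, "hand": -1},
  {"rx": 0, "ry": 0, "rz": 0, "tx": 0.5, "ty": 4, "tz": 0, "hand": -1},
  {"rx": 0, "ry": 0, "rz": 0, "tx": 0.5, "ty": 4, "tz": 0, "hand": -1},
  {"rx": 0, "ry": 0, "rz": 0, "tx": 0.5, "ty": 4, "tz": 0, "hand": -1},
  {"rx": 0, "ry": 0, "rz": 0, "tx": 0, "ty": 0, "tz": 0, "hand": -1},
  {"rx": 0, "ry": 0, "rz": 0, "tx": 0, "ty": 0, "tz": 0, "hand": -1},
])

```text
t: 7.75
tool_pos: [451.6, 112.2, 194.8]
eef_rot: [[-0.992, 0.127, -0.001], [0.127, 0.992, 0.0], [0.001, 0.0, -1.0]]
ft_force: [-0.8, -0.7, -0.1]
opening: 0.3
grasp_force: 0.0
```

```bash
python3 -c "
from h import *
st();c=snap('wrist','w3')"
```

```text
t 7.75 F [-42.8 122.9] z 194.8 ty ang 1.443 force fence [-0.7 -0.8] -0.1 open 0.3 q [ 0.07 -0.14  1.97  0.    1.31 -1.37]
```

View pics/w3.png

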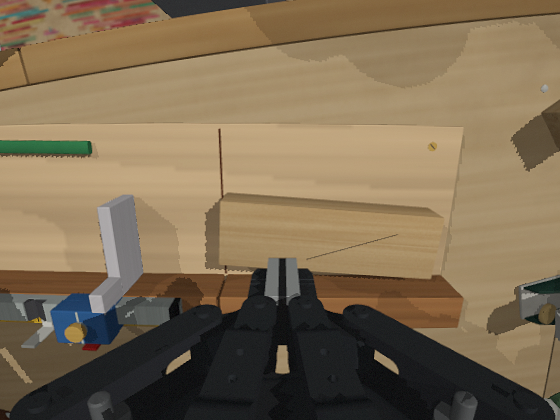

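The board's top face runs from (232,196)/(225,267) to (440,216)/(436,277). The saddle lines up with the red clip at (92,347).

```bash
python3 - <<'E'
from h import *
c=load('w3')
for p in ((225,202),(220,269),(443,216),(437,277)): print('board',np.round(toF(onz(c,p,53)),1))
for n,p,z in (('kerf -115,60',(220,129),15),('corner -115,300',(463,127),15),('plate -45,-42/-30',(98,207),68),('',(133,196),68),('knob 56,-55',(76,333),111.5),('fence end 45,300',(458,279),65)):print(n,np.round(toF(onz(c,p,z)),1))
E
```

```text
board [-42.9  70.9]
board [24.2 62.8]
board [-30.3 272.4]
board [ 32.7 276.1]
kerf -115,60 [-105.9   62.4]
corner -115,300 [-109.9  299.6]
plate -45,-42/-30 [-42.  -38.8]
 [-52.  -6.]
knob 56,-55 [ 56.5 -51.4]
fence end 45,300 [ 28.7 290.5]
```

>>> play_rows([
  {"rx": 0, "ry": 0, "rz": 0, "tx": 1.7, "ty": 2.3, "tz": 0, "hand": 0.2},
  {"rx": 0, "ry": 0, "rz": 0, "tx": 1.7, "ty": 2.3, "tz": 1, "hand": 0.2},
  {"rx": 0, "ry": 0, "rz": 0, "tx": 0, "ty": 0, "tz": 3, "hand": 0.2},
  {"rx": 0, "ry": 0, "rz": 0, "tx": 0, "ty": 0, "tz": 3, "hand": 0.2},
  {"rx": 0, "ry": 0, "rz": 0, "tx": 0, "ty": 0, "tz": 3, "hand": 0.2},
  {"rx": 0, "ry": 0, "rz": 0, "tx": 0, "ty": 0, "tz": 3, "hand": 0.2},
  {"rx": 0, "ry": 0, "rz": 0, "tx": 0, "ty": 0, "tz": 2.8, "hand": 0.2},
  {"rx": 0, "ry": 0, "rz": 0, "tx": 0, "ty": 0, "tz": 0, "hand": 0.2},
  {"rx": 0, "ry": 0, "rz": 0, "tx": 0, "ty": 0, "tz": 0, "hand": 0.2},
  {"rx": 0, "ry": 0, "rz": 0, "tx": 0, "ty": 0, "tz": 0, "hand": 0.2},
])

```text
t: 8.63
tool_pos: [426.1, 159.4, 38.6]
eef_rot: [[-0.991, 0.134, 0.001], [0.134, 0.991, 0.0], [-0.001, 0.0, -1.0]]
ft_force: [0.4, 0.6, 0.2]
opening: 51.2
grasp_force: 0.0
```

```bash
python3 -c "
from h import *
st()"
```

```text
t 8.63 F [-74.4 166.3] z 38.6 ty ang 1.436 force fence [0.3 0.7] 0.2 open 51.2 q [ 0.18  0.06  2.11 -0.    0.98 -1.25]
```

>>> play_rows([
  {"rx": 0, "ry": 0, "rz": 0, "tx": 0, "ty": 0, "tz": 0.9, "hand": 0.2},
  {"rx": 0, "ry": 0, "rz": 0, "tx": -0.5, "ty": 0, "tz": 0, "hand": 0.2},
  {"rx": 0, "ry": 0, "rz": 0, "tx": -0.5, "ty": 0, "tz": 0, "hand": 0.2},
  {"rx": 0, "ry": 0, "rz": 0, "tx": -0.5, "ty": 0, "tz": 0, "hand": 0.2},
  {"rx": 0, "ry": 0, "rz": 0, "tx": -0.4, "ty": 0, "tz": 0, "hand": 0.2},
  {"rx": 0, "ry": 0, "rz": 0, "tx": -0.4, "ty": 0, "tz": 0, "hand": 0.2},
  {"rx": 0, "ry": 0, "rz": 0, "tx": -0.4, "ty": 0, "tz": 0, "hand": 0.2},
  {"rx": 0, "ry": 0, "rz": 0, "tx": -0.3, "ty": 0, "tz": 0, "hand": 0.2},
  {"rx": 0, "ry": 0, "rz": 0, "tx": -0.3, "ty": 0, "tz": 0, "hand": 0.2},
  {"rx": 0, "ry": 0, "rz": 0, "tx": -0.3, "ty": 0, "tz": 0, "hand": 0.2},
])

```text
t: 9.47
tool_pos: [460.3, 155.3, 28.1]
eef_rot: [[-0.991, 0.132, -0.001], [0.132, 0.991, -0.0], [0.001, -0.0, -1.0]]
ft_force: [-3.1, -0.7, 1.4]
opening: 51.4
grasp_force: 1.3
```

>>> play_rows([
  {"rx": 0, "ry": 0, "rz": 0, "tx": -0.2, "ty": 0, "tz": 0, "hand": 0.2},
  {"rx": 0, "ry": 0, "rz": 0, "tx": -0.2, "ty": 0, "tz": 0, "hand": 0.2},
])

```text
t: 9.63
tool_pos: [464.7, 154.7, 28.1]
eef_rot: [[-0.991, 0.132, -0.0], [0.132, 0.991, -0.0], [0.0, -0.0, -1.0]]
ft_force: [-2.5, 0.1, 0.2]
opening: 51.3
grasp_force: 0.8
```

>>> play_rows([
  {"rx": 0, "ry": 0, "rz": 0, "tx": -0.2, "ty": 0, "tz": 0, "hand": 0.2},
  {"rx": 0, "ry": 0, "rz": 0, "tx": -0.2, "ty": 0, "tz": 0, "hand": 0.2},
])

```text
t: 9.8
tool_pos: [468.6, 154.2, 28.1]
eef_rot: [[-0.991, 0.132, -0.0], [0.132, 0.991, -0.0], [0.0, -0.0, -1.0]]
ft_force: [-0.8, 0.2, -0.8]
opening: 51.2
grasp_force: 0.6
```

```bash
python3 -c "
from h import *
st()"
```

```text
t 9.8 F [-31.5 166.8] z 28.1 ty ang 1.438 force fence [-0.8  0.1] -0.8 open 51.2 q [ 0.16  0.16  2.01  0.    0.96 -1.28]
```

>>> play_rows([
  {"rx": 0, "ry": 0, "rz": 0, "tx": -0.2, "ty": 0, "tz": 0, "hand": 0.2},
  {"rx": 0, "ry": 0, "rz": 0, "tx": -0.1, "ty": 0, "tz": 0, "hand": 0.2},
])

```text
t: 9.97
tool_pos: [471.8, 153.9, 28.3]
eef_rot: [[-0.991, 0.132, 0.0], [0.132, 0.991, 0.0], [-0.0, 0.0, -1.0]]
ft_force: [-1.6, 0.2, -1.1]
opening: 51.1
grasp_force: 0.6
```

>>> play_rows([
  {"rx": 0, "ry": 0, "rz": 0, "tx": -0.2, "ty": 0, "tz": 0, "hand": 0.2},
  {"rx": 0, "ry": 0, "rz": 0, "tx": -0.1, "ty": 0, "tz": 0, "hand": 0.2},
])

```text
t: 10.13
tool_pos: [473.7, 153.6, 28.2]
eef_rot: [[-0.991, 0.133, -0.002], [0.133, 0.991, 0.0], [0.002, -0.0, -1.0]]
ft_force: [-8.4, 2.9, 6.3]
opening: 51.2
grasp_force: 4.2
```

```bash
python3 -c "
from h import *
st()"
```

```text
t 10.13 F [-26.4 166.9] z 28.2 ty ang 1.438 force fence [-8.7  1.8] 6.3 open 51.2 q [ 0.15  0.17  2.    0.    0.97 -1.28]
```

>>> play_rows([
  {"rx": 0, "ry": 0, "rz": 0, "tx": -0.15, "ty": 0, "tz": 0, "hand": 0.2},
  {"rx": 0, "ry": 0, "rz": 0, "tx": 0, "ty": 0, "tz": 0, "hand": 0.2},
])

```text
t: 10.3
tool_pos: [473.7, 153.5, 28.0]
eef_rot: [[-0.991, 0.133, -0.005], [0.133, 0.991, 0.0], [0.005, -0.001, -1.0]]
ft_force: [-10.1, 1.8, 8.5]
opening: 51.0
grasp_force: 5.2
```

>>> play_rows([
  {"rx": 0, "ry": 0, "rz": 0, "tx": 1, "ty": 0, "tz": 0, "hand": 0.2},
  {"rx": 0, "ry": 0, "rz": 0, "tx": 1.5, "ty": 0, "tz": 0, "hand": 0.2},
  {"rx": 0, "ry": 0, "rz": 0, "tx": 0, "ty": 0, "tz": -4, "hand": -1},
  {"rx": 0, "ry": 0, "rz": 0, "tx": 0, "ty": 0, "tz": -4, "hand": -1},
  {"rx": 0, "ry": 0, "rz": 0, "tx": 0, "ty": 0, "tz": -4, "hand": -1},
  {"rx": 0, "ry": 0, "rz": 0, "tx": 0, "ty": 0, "tz": -4, "hand": -1},
  {"rx": 0, "ry": 0, "rz": 0, "tx": -0.3, "ty": 3.5, "tz": 0, "hand": -1},
  {"rx": 0, "ry": 0, "rz": 0, "tx": -0.3, "ty": 3.5, "tz": 0, "hand": -1},
  {"rx": 0, "ry": 0, "rz": 0, "tx": 0, "ty": 3.5, "tz": 0, "hand": -1},
  {"rx": 0, "ry": 0, "rz": 0, "tx": 0, "ty": 3.5, "tz": 0, "hand": -1},
  {"rx": 0, "ry": 0, "rz": 0, "tx": 0, "ty": 0, "tz": 0, "hand": -1},
  {"rx": 0, "ry": 0, "rz": 0, "tx": 0, "ty": 0, "tz": 0, "hand": -1},
])

```text
t: 11.3
tool_pos: [475.6, 296.1, 188.3]
eef_rot: [[-0.992, 0.129, 0.001], [0.129, 0.992, 0.0], [-0.001, 0.0, -1.0]]
ft_force: [-0.4, -0.2, 0.2]
opening: -0.0
grasp_force: 0.0
```

```bash
python3 -c "
from h import *
st();c=snap('wrist','w4')"
```

```text
t 11.3 F [-43.4 308.4] z 188.3 ty ang 1.441 force fence [-0.3 -0.3] 0.2 open -0.0 q [ 0.42  0.1   1.74 -0.    1.3  -1.02]
```

View pics/w4.png

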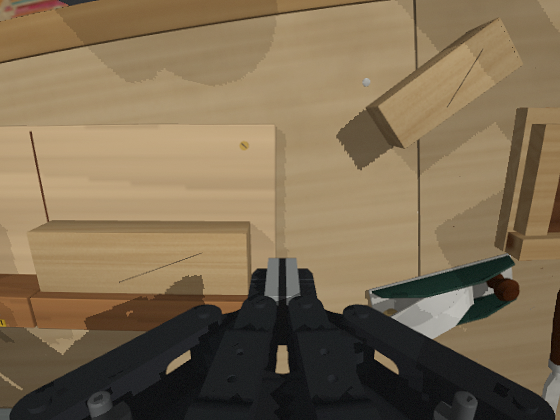

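The board now looks parallel to and flat on the fence. Its left end is at column 250, and the block plane's near end is at (367,293).

```bash
python3 - <<'E'
from h import *
c=load('w4')
for p,z in (((250,225),53),((250,290),53),((367,293),0),((367,293),45),((372,108),40),((340,135),0),((362,315),40)): print(p,z,np.round(toF(onz(c,p,z)),1))
E
```

```text
(250, 225) 53 [-23.4 279.3]
(250, 290) 53 [ 43.  277.3]
(367, 293) 0 [ 77.8 407. ]
(367, 293) 45 [ 51.1 393.5]
(372, 108) 40 [-125.2  385.4]
(340, 135) 0 [-100.2  365.9]
(362, 315) 40 [ 80.2 392. ]
```

>>> play_rows([
  {"rx": 0, "ry": 0, "rz": 0, "tx": -2.8, "ty": 0, "tz": 0, "hand": -1},
  {"rx": 0, "ry": 0, "rz": 0, "tx": -2.8, "ty": 0.2, "tz": 0, "hand": -1},
  {"rx": 0, "ry": 0, "rz": 0, "tx": 0, "ty": 0, "tz": 3, "hand": -1},
  {"rx": 0, "ry": 0, "rz": 0, "tx": 0, "ty": 0, "tz": 3.5, "hand": -1},
  {"rx": 0, "ry": 0, "rz": 0, "tx": 0, "ty": 0, "tz": 3.5, "hand": -1},
  {"rx": 0, "ry": 0, "rz": 0, "tx": 0, "ty": 0, "tz": 3.5, "hand": -1},
  {"rx": 0, "ry": 0, "rz": 0, "tx": 0, "ty": 0, "tz": 2, "hand": -1},
  {"rx": 0, "ry": 0, "rz": 0, "tx": 0, "ty": 0, "tz": 0, "hand": -1},
  {"rx": 0, "ry": 0, "rz": 0, "tx": 0, "ty": 0, "tz": 0, "hand": -1},
])

```text
t: 12.1
tool_pos: [530.6, 287.7, 32.5]
eef_rot: [[-0.991, 0.134, -0.002], [0.134, 0.991, -0.001], [0.002, -0.002, -1.0]]
ft_force: [0.5, 0.1, -0.4]
opening: -0.1
grasp_force: 0.0
```

```bash
python3 -c "
from h import *
st()"
```

```text
t 12.1 F [ 12.3 307.3] z 32.5 ty ang 1.437 force fence [0.5 0.2] -0.4 open -0.1 q [ 0.37  0.39  1.72 -0.    1.04 -1.07]
```

>>> play_rows([
  {"rx": 0, "ry": 0, "rz": 0, "tx": 0, "ty": -0.4, "tz": 0, "hand": -1},
  {"rx": 0, "ry": 0, "rz": 0, "tx": 0, "ty": -0.4, "tz": 0, "hand": -1},
  {"rx": 0, "ry": 0, "rz": 0, "tx": 0, "ty": -0.4, "tz": 0, "hand": -1},
  {"rx": 0, "ry": 0, "rz": 0, "tx": 0, "ty": -0.4, "tz": 0, "hand": -1},
  {"rx": 0, "ry": 0, "rz": 0, "tx": 0, "ty": -0.4, "tz": 0, "hand": -1},
  {"rx": 0, "ry": 0, "rz": 0, "tx": 0, "ty": -0.4, "tz": 0, "hand": -1},
  {"rx": 0, "ry": 0, "rz": 0, "tx": 0, "ty": -0.4, "tz": 0, "hand": -1},
  {"rx": 0, "ry": 0, "rz": 0, "tx": 0, "ty": -0.4, "tz": 0, "hand": -1},
  {"rx": 0, "ry": 0, "rz": 0, "tx": 0, "ty": -0.4, "tz": 0, "hand": -1},
  {"rx": 0, "ry": 0, "rz": 0, "tx": 0, "ty": -0.4, "tz": 0, "hand": -1},
  {"rx": 0, "ry": 0, "rz": 0, "tx": 0, "ty": -0.4, "tz": 0, "hand": -1},
  {"rx": 0, "ry": 0, "rz": 0, "tx": 0, "ty": -0.4, "tz": 0, "hand": -1},
])

```text
t: 13.1
tool_pos: [525.1, 241.3, 33.3]
eef_rot: [[-0.991, 0.132, 0.0], [0.132, 0.991, 0.0], [0.0, 0.0, -1.0]]
ft_force: [0.4, 3.0, 2.4]
opening: -0.1
grasp_force: 1.6
```

>>> play_rows([
  {"rx": 0, "ry": 0, "rz": 0, "tx": 0, "ty": -0.4, "tz": 0, "hand": -1},
  {"rx": 0, "ry": 0, "rz": 0, "tx": 0, "ty": -0.4, "tz": 0, "hand": -1},
  {"rx": 0, "ry": 0, "rz": 0, "tx": 0, "ty": -0.4, "tz": 0, "hand": -1},
  {"rx": 0, "ry": 0, "rz": 0, "tx": 0, "ty": -0.4, "tz": 0, "hand": -1},
  {"rx": 0, "ry": 0, "rz": 0, "tx": 0, "ty": -0.4, "tz": 0, "hand": -1},
  {"rx": 0, "ry": 0, "rz": 0, "tx": 0, "ty": -0.4, "tz": 0, "hand": -1},
  {"rx": 0, "ry": 0, "rz": 0, "tx": 0, "ty": -0.4, "tz": 0, "hand": -1},
  {"rx": 0, "ry": 0, "rz": 0, "tx": 0, "ty": -0.4, "tz": 0, "hand": -1},
  {"rx": 0, "ry": 0, "rz": 0, "tx": 0, "ty": -0.4, "tz": 0, "hand": -1},
  {"rx": 0, "ry": 0, "rz": 0, "tx": 0, "ty": -0.4, "tz": 0, "hand": -1},
  {"rx": 0, "ry": 0, "rz": 0, "tx": 0, "ty": -0.4, "tz": 0, "hand": -1},
  {"rx": 0, "ry": 0, "rz": 0, "tx": 0, "ty": -0.4, "tz": 0, "hand": -1},
])

```text
t: 14.1
tool_pos: [518.7, 193.6, 33.3]
eef_rot: [[-0.991, 0.132, -0.0], [0.132, 0.991, -0.0], [0.0, -0.0, -1.0]]
ft_force: [0.2, 2.4, 2.7]
opening: 0.1
grasp_force: 1.7
```

```bash
python3 -c "
from h import *
st()"
```

```text
t 14.1 F [ 12.9 212.5] z 33.3 ty ang 1.438 force fence [-0.1  2.4] 2.7 open 0.1 q [ 0.21  0.28  1.86 -0.    1.   -1.22]
```

>>> play_rows([
  {"rx": 0, "ry": 0, "rz": 0, "tx": 0, "ty": -0.3, "tz": 0, "hand": -1},
  {"rx": 0, "ry": 0, "rz": 0, "tx": 0, "ty": -0.3, "tz": 0, "hand": -1},
  {"rx": 0, "ry": 0, "rz": 0, "tx": 0, "ty": -0.3, "tz": 0, "hand": -1},
  {"rx": 0, "ry": 0, "rz": 0, "tx": 0, "ty": -0.2, "tz": 0, "hand": -1},
  {"rx": 0, "ry": 0, "rz": 0, "tx": 0, "ty": -0.1, "tz": 0, "hand": -1},
])

```text
t: 14.52
tool_pos: [517.1, 181.8, 33.2]
eef_rot: [[-0.991, 0.133, -0.0], [0.133, 0.991, -0.0], [0.0, -0.0, -1.0]]
ft_force: [-0.2, 2.6, 1.5]
opening: 0.1
grasp_force: 1.5
```

>>> play_rows([
  {"rx": 0, "ry": 0, "rz": 0, "tx": 0, "ty": -0.1, "tz": 0, "hand": -1},
  {"rx": 0, "ry": 0, "rz": 0, "tx": 0, "ty": -0.1, "tz": 0, "hand": -1},
])

```text
t: 14.68
tool_pos: [516.8, 180.0, 33.2]
eef_rot: [[-0.991, 0.132, -0.0], [0.132, 0.991, -0.0], [0.0, -0.0, -1.0]]
ft_force: [-0.4, 3.1, 2.6]
opening: -0.2
grasp_force: 1.5
```

>>> play_rows([
  {"rx": 0, "ry": 0, "rz": 0, "tx": 0, "ty": -0.1, "tz": 0, "hand": -1},
  {"rx": 0, "ry": 0, "rz": 0, "tx": 0, "ty": 0, "tz": 0, "hand": -1},
])

```text
t: 14.85
tool_pos: [516.7, 178.9, 33.2]
eef_rot: [[-0.991, 0.132, -0.0], [0.132, 0.991, -0.0], [0.0, -0.0, -1.0]]
ft_force: [-0.5, 1.9, 1.9]
opening: -0.2
grasp_force: 1.1
```

```bash
python3 -c "
from h import *
st()"
```

```text
t 14.85 F [ 12.8 197.7] z 33.2 ty ang 1.438 force fence [-0.8  1.8] 1.9 open -0.2 q [ 0.19  0.27  1.87 -0.    1.   -1.25]
```

>>> play_rows([
  {"rx": 0, "ry": 0, "rz": 0, "tx": 0, "ty": -0.1, "tz": 0, "hand": -1},
  {"rx": 0, "ry": 0, "rz": 0, "tx": 0, "ty": -0.1, "tz": 0, "hand": -1},
])

```text
t: 15.02
tool_pos: [516.4, 177.1, 33.2]
eef_rot: [[-0.991, 0.132, -0.0], [0.132, 0.991, -0.0], [0.0, -0.0, -1.0]]
ft_force: [0.0, 3.6, 1.9]
opening: -0.0
grasp_force: 1.4
```

>>> play_rows([
  {"rx": 0, "ry": 0, "rz": 0, "tx": 0, "ty": -0.1, "tz": 0, "hand": -1},
  {"rx": 0, "ry": 0, "rz": 0, "tx": 0, "ty": 0, "tz": 0, "hand": -1},
])

```text
t: 15.18
tool_pos: [516.3, 176.1, 33.2]
eef_rot: [[-0.991, 0.132, -0.0], [0.132, 0.991, 0.0], [0.0, 0.0, -1.0]]
ft_force: [0.3, 2.6, 0.9]
opening: 0.1
grasp_force: 1.4
```

>>> play_rows([
  {"rx": 0, "ry": 0, "rz": 0, "tx": 0, "ty": -0.1, "tz": 0, "hand": -1},
  {"rx": 0, "ry": 0, "rz": 0, "tx": 0, "ty": 0, "tz": 0, "hand": -1},
])

```text
t: 15.35
tool_pos: [516.4, 175.8, 33.3]
eef_rot: [[-0.991, 0.133, 0.001], [0.133, 0.991, 0.001], [-0.001, 0.001, -1.0]]
ft_force: [1.3, 6.3, 0.1]
opening: -0.2
grasp_force: 3.1
```

>>> play_rows([
  {"rx": 0, "ry": 0, "rz": 0, "tx": 0, "ty": -0.1, "tz": 0, "hand": -1},
  {"rx": 0, "ry": 0, "rz": 0, "tx": 0, "ty": 0, "tz": 0, "hand": -1},
])

```text
t: 15.52
tool_pos: [516.6, 175.5, 33.4]
eef_rot: [[-0.991, 0.133, 0.001], [0.133, 0.991, 0.003], [-0.001, 0.003, -1.0]]
ft_force: [2.3, 9.3, -1.3]
opening: -0.2
grasp_force: 4.7
```

Board met the stop at TCP y≈194, as predicted, and I held it with 9 N. Next I'll back off and give it one gentle nudge towards the fence to make sure it is flat.

>>> play_rows([
  {"rx": 0, "ry": 0, "rz": 0, "tx": 0, "ty": 1, "tz": 0, "hand": -1},
  {"rx": 0, "ry": 0, "rz": 0, "tx": 0, "ty": 1.5, "tz": 0, "hand": -1},
  {"rx": 0, "ry": 0, "rz": 0, "tx": 0, "ty": 0, "tz": -3.5, "hand": -1},
  {"rx": 0, "ry": 0, "rz": 0, "tx": 0, "ty": 0, "tz": -3.5, "hand": -1},
  {"rx": 0, "ry": 0, "rz": 0, "tx": 0, "ty": 0, "tz": -3.5, "hand": -1},
  {"rx": 0, "ry": 0, "rz": 0, "tx": 0, "ty": 0, "tz": -3, "hand": -1},
  {"rx": 0, "ry": 0, "rz": 0, "tx": 2, "ty": -3.3, "tz": 0, "hand": 0.2},
  {"rx": 0, "ry": 0, "rz": 0, "tx": 2, "ty": -3.3, "tz": 0, "hand": 0.2},
  {"rx": 0, "ry": 0, "rz": 0, "tx": 2, "ty": -3.3, "tz": 0, "hand": 0.2},
  {"rx": 0, "ry": 0, "rz": 0, "tx": 2, "ty": -3.3, "tz": 0, "hand": 0.2},
  {"rx": 0, "ry": 0, "rz": 0, "tx": 0, "ty": 0, "tz": 0, "hand": 0.2},
  {"rx": 0, "ry": 0, "rz": 0, "tx": 0, "ty": 0, "tz": 0, "hand": 0.2},
])

```text
t: 16.52
tool_pos: [421.4, 77.4, 167.9]
eef_rot: [[-0.991, 0.135, -0.001], [0.135, 0.991, -0.001], [0.001, -0.001, -1.0]]
ft_force: [1.0, -0.1, -0.5]
opening: 51.2
grasp_force: 0.0
```

```bash
python3 -c "
from h import *
st()"
```

```text
t 16.52 F [-68.1  84.4] z 167.9 ty ang 1.435 force fence [1.  0.1] -0.5 open 51.2 q [-0.   -0.21  2.08 -0.    1.27 -1.44]
```

>>> play_rows([
  {"rx": 0, "ry": 0, "rz": 0, "tx": 0, "ty": 0, "tz": 3.5, "hand": 0.2},
  {"rx": 0, "ry": 0, "rz": 0, "tx": 0, "ty": 0, "tz": 3.5, "hand": 0.2},
  {"rx": 0, "ry": 0, "rz": 0, "tx": 0, "ty": 0, "tz": 3.5, "hand": 0.2},
  {"rx": 0, "ry": 0, "rz": 0, "tx": 0, "ty": 0, "tz": 3.3, "hand": 0.2},
  {"rx": 0, "ry": 0, "rz": 0, "tx": 0, "ty": 0, "tz": 0, "hand": 0.2},
  {"rx": 0, "ry": 0, "rz": 0, "tx": -0.8, "ty": 0, "tz": 0, "hand": 0.2},
  {"rx": 0, "ry": 0, "rz": 0, "tx": -0.8, "ty": 0, "tz": 0, "hand": 0.2},
  {"rx": 0, "ry": 0, "rz": 0, "tx": -0.8, "ty": 0, "tz": 0, "hand": 0.2},
  {"rx": 0, "ry": 0, "rz": 0, "tx": -0.8, "ty": 0, "tz": 0, "hand": 0.2},
  {"rx": 0, "ry": 0, "rz": 0, "tx": -0.4, "ty": 0, "tz": 0, "hand": 0.2},
  {"rx": 0, "ry": 0, "rz": 0, "tx": 0, "ty": 0, "tz": 0, "hand": 0.2},
])

```text
t: 17.43
tool_pos: [460.8, 73.7, 31.9]
eef_rot: [[-0.991, 0.133, 0.003], [0.133, 0.991, -0.0], [-0.003, 0.0, -1.0]]
ft_force: [-0.6, 1.0, 0.3]
opening: 51.5
grasp_force: 0.0
```

```bash
python3 -c "
from h import *
st()"
```

```text
t 17.43 F [-28.6  86. ] z 31.9 ty ang 1.438 force fence [-0.8  0.9] 0.3 open 51.5 q [-0.01  0.09  2.08 -0.    0.96 -1.45]
```

>>> play_rows([
  {"rx": 0, "ry": 0, "rz": 0, "tx": -0.15, "ty": 0, "tz": 0, "hand": 0.2},
  {"rx": 0, "ry": 0, "rz": 0, "tx": 0, "ty": 0, "tz": 0, "hand": 0.2},
])

```text
t: 17.6
tool_pos: [460.0, 73.7, 30.5]
eef_rot: [[-0.991, 0.132, 0.0], [0.132, 0.991, -0.0], [-0.0, -0.0, -1.0]]
ft_force: [-0.7, -0.5, 0.2]
opening: 51.1
grasp_force: 0.0
```

>>> play_rows([
  {"rx": 0, "ry": 0, "rz": 0, "tx": -0.1, "ty": 0, "tz": 0, "hand": 0.2},
  {"rx": 0, "ry": 0, "rz": 0, "tx": 0, "ty": 0, "tz": 0, "hand": 0.2},
])

```text
t: 17.77
tool_pos: [460.6, 73.6, 30.3]
eef_rot: [[-0.991, 0.132, -0.0], [0.132, 0.991, 0.0], [0.0, -0.0, -1.0]]
ft_force: [1.5, 0.2, -0.0]
opening: 51.4
grasp_force: 0.0
```

>>> play_rows([
  {"rx": 0, "ry": 0, "rz": 0, "tx": -0.1, "ty": 0, "tz": 0, "hand": 0.2},
  {"rx": 0, "ry": 0, "rz": 0, "tx": 0, "ty": 0, "tz": 0, "hand": 0.2},
])

```text
t: 17.93
tool_pos: [461.8, 73.5, 30.3]
eef_rot: [[-0.991, 0.132, 0.0], [0.132, 0.991, -0.0], [-0.0, -0.0, -1.0]]
ft_force: [0.2, -0.2, 0.7]
opening: 51.2
grasp_force: 0.0
```

>>> play_rows([
  {"rx": 0, "ry": 0, "rz": 0, "tx": -0.12, "ty": 0, "tz": 0, "hand": 0.2},
  {"rx": 0, "ry": 0, "rz": 0, "tx": 0, "ty": 0, "tz": 0, "hand": 0.2},
])

```text
t: 18.1
tool_pos: [462.7, 73.4, 30.2]
eef_rot: [[-0.991, 0.132, -0.001], [0.132, 0.991, 0.0], [0.001, 0.0, -1.0]]
ft_force: [-1.4, 0.3, 1.0]
opening: 51.4
grasp_force: 0.5
```

>>> play_rows([
  {"rx": 0, "ry": 0, "rz": 0, "tx": -0.08, "ty": 0, "tz": 0, "hand": 0.2},
  {"rx": 0, "ry": 0, "rz": 0, "tx": 0, "ty": 0, "tz": 0, "hand": 0.2},
])

```text
t: 18.27
tool_pos: [462.7, 73.3, 30.0]
eef_rot: [[-0.991, 0.133, -0.002], [0.133, 0.991, 0.0], [0.002, -0.0, -1.0]]
ft_force: [-4.4, 1.3, 3.1]
opening: 51.6
grasp_force: 2.6
```

```bash
python3 -c "
from h import *
st()"
```

```text
t 18.27 F [-26.7  85.8] z 30.0 ty ang 1.438 force fence [-4.6  0.7] 3.1 open 51.6 q [-0.01  0.11  2.07  0.    0.96 -1.45]
```

Contact was immediately stiff at x=−26.7, so the board is flat on the fence. I'll retreat and take the final look.

>>> play_rows([
  {"rx": 0, "ry": 0, "rz": 0, "tx": 1, "ty": 0, "tz": 0, "hand": 0.2},
  {"rx": 0, "ry": 0, "rz": 0, "tx": 2, "ty": 0, "tz": 0, "hand": 0.2},
  {"rx": 0, "ry": 0, "rz": 0, "tx": 0, "ty": 0, "tz": -3.5, "hand": 0.2},
  {"rx": 0, "ry": 0, "rz": 0, "tx": 0, "ty": 0, "tz": -3.5, "hand": 0.2},
  {"rx": 0, "ry": 0, "rz": 0, "tx": 0, "ty": 0, "tz": -3.5, "hand": -1},
  {"rx": 0, "ry": 0, "rz": 0, "tx": 0, "ty": 0, "tz": -3.5, "hand": -1},
  {"rx": 0, "ry": 0, "rz": 0, "tx": 0, "ty": -2.5, "tz": -3.3, "hand": -1},
  {"rx": 0, "ry": 0, "rz": 0, "tx": 0, "ty": -2.5, "tz": -3.3, "hand": -1},
  {"rx": 0, "ry": 0, "rz": 0, "tx": 0, "ty": 0, "tz": 0, "hand": -1},
  {"rx": 0, "ry": 0, "rz": 0, "tx": 0, "ty": 0, "tz": 0, "hand": -1},
  {"rx": 0, "ry": 0, "rz": 0, "tx": 0, "ty": 0, "tz": 0, "hand": -1},
])

```text
t: 19.18
tool_pos: [427.2, 27.6, 236.0]
eef_rot: [[-0.991, 0.133, 0.001], [0.133, 0.991, 0.0], [-0.001, 0.0, -1.0]]
ft_force: [0.5, -0.4, -0.3]
opening: 0.3
grasp_force: 0.0
```

```bash
python3 -c "
from h import *
st();c=snap('wrist','w5')"
```

```text
t 19.18 F [-55.9  35.8] z 236.0 ty ang 1.437 force fence [ 0.5 -0.3] -0.3 open 0.3 q [-0.12 -0.28  2.    0.    1.41 -1.56]
```

View pics/w5.png

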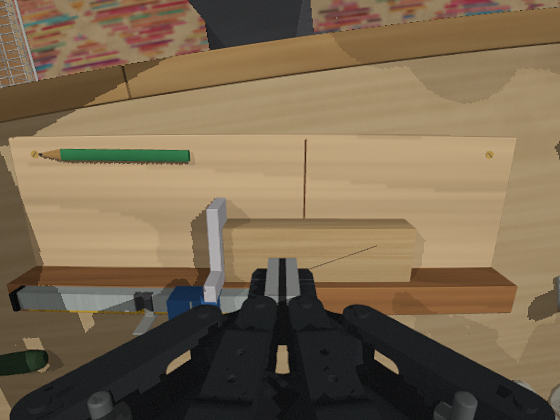

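The board's right end meets the plate at column 225 and its rear edge lies on the fence. The pencil hasn't moved. Last check: compare the knob's position numerically with the side view taken at the click, then hand in.

```bash
python3 - <<'E'
from h import *
snap('side','s3'); snap('top','t3')
for f in ('s2','s3'):
    c=load(f);h=cv2.cvtColor(c['img'],cv2.COLOR_RGB2HSV)[195:235,285:320]
    for n,m in (('blue',(h[...,0]>100)&(h[...,0]<125)&(h[...,1]>120)),('brass',(h[...,0]>10)&(h[...,0]<28)&(h[...,1]>130)&(h[...,2]>140))):
        y,x=np.nonzero(m[:30]);print(f,n,len(x),x.mean()+285,y.mean()+195)
F=lambda x,y,z:[*(R@[x,y]+T0),z]
for z in (111.5,117):print(proj(load('s3'),[F(56,-55,z)]))
E
```

```text
s2 blue 90 302.03333333333336 219.0
s2 brass 0 nan nan
s3 blue 91 301.989010989011 218.74725274725276
s3 brass 3 302.0 213.0
[[301.55531805 212.00658547]]
[[301.62144214 210.59722835]]<stdin>:6: RuntimeWarning: Mean of empty slice.
  ret = ret.dtype.type(ret / rcount)
```

The stop hasn't moved since the click, and the knob is at the expected spot for the red notch.

```bash
python3 -c "
from h import *
print(env.close_job())"
```

```text
the job is handed in; nothing more can be done
None
```

The stop is clicked in at the red clip, the board is flat on the fence with its end against the stop, and the job is handed in at about 19 s of the 67 s allowed; no verdict came back from the hand-in.

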